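Call the operator and point out the plug left in a casting

TASK

A red masking plug has been left in a bore of one of the castings. First press the yellow call button right down and let it come up again; then point straight down at that red plug with the fingertips, centred about 2 cm above its top, and hold still there for two seconds, and finish there, still pointing at it. Do not touch the plug or press the green button, do not shift any of the castings, other plugs, the gauge or the jar, and lift nothing.

Things in the scene. Friction and masses are not known exactly. Their poses are not given: they have to be found in the camera images.
- red_plug: the one to point at: red, a plastic masking plug standing upright in one bore of one of the three castings: flange 29 mm across and 3 mm thick, then a 22 mm round head, top face 18 mm above the origin (73 mm above the table); origin on its axis at the underside of the flange, z up. Loose, 15 g. (Other red plugs lie in a black tray at the left; those are already pulled and do not matter.)
- blue_plug: blue, a plastic masking plug standing upright in one bore of one of the three castings: flange 29 mm across and 3 mm thick, then a 22 mm round head, top face 18 mm above the origin (73 mm above the table); origin on its axis at the underside of the flange, z up. Loose, 15 g; it belongs where it is
- yellow_plug: yellow, a plastic masking plug standing upright in one bore of one of the three castings: flange 29 mm across and 3 mm thick, then a 22 mm round head, top face 18 mm above the origin (73 mm above the table); origin on its axis at the underside of the flange, z up. Loose, 15 g; it belongs where it is
- casting_a: a loose cast-aluminium housing, 130 mm long (its x) by 78 mm wide over its side ribs, 55 mm high, 0.6 kg, with three 20 mm bores in its flat top on the long centre line, at x = -42, 0 and +42 mm; origin at the centre of its underside. At most one plug stands in a casting.
- casting_b: a loose cast-aluminium housing, 130 mm long (its x) by 78 mm wide over its side ribs, 55 mm high, 0.6 kg, with three 20 mm bores in its flat top on the long centre line, at x = -42, 0 and +42 mm; origin at the centre of its underside. At most one plug stands in a casting.
- casting_c: a loose cast-aluminium housing, 130 mm long (its x) by 78 mm wide over its side ribs, 55 mm high, 0.6 kg, with three 20 mm bores in its flat top on the long centre line, at x = -42, 0 and +42 mm; origin at the centre of its underside. At most one plug stands in a casting.
- call_button_top (a point): centre of the top face of the yellow call button, going down with it
- call_button (a joint): the yellow call button: round push button, 36 mm across, in the middle of the top of a grey box 72 x 72 x 45 mm fixed to the table; joint value 0 m when up, grows to 0.006 m when fully down; a spring pushes it back up (about 5 N holds it fully down)
- start_button_top (a point): centre of the top face of the green button, which is not to be pressed
- start_button (a joint): the green button: round push button, 36 mm across, in the middle of the top of a grey box 72 x 72 x 45 mm fixed to the table; joint value 0 m when up, grows to 0.006 m when fully down; a spring pushes it back up (about 5 N holds it fully down)
- bore_gauge: a loose dial bore gauge lying beyond the castings, about 270 mm long along its y, dial 56 mm across, at most 28 mm high; origin on the table under its middle
- grease_jar: a loose closed jar with a black cap, 60 mm across, 75 mm high, beyond the castings; origin at the centre of its underside
There are look-alikes about, which are no part of the job. What is shaped like the part that bears call_button_top but blue is not meant.

How it is judged:
On the way, in this order (a step that is already met when the one before it is completed fails the run):
1. the yellow call button is pressed down (more than 4.5 mm) (value of joint call_button above 0.0045 m), for 0.05 s.
2. the call button is up again (value of joint call_button below 0.0015 m), for 0.1 s.
3. the tool points straight down at the red plug, just above it, for 1.5 s (horizontal distance between the grasp point and red_plug below 0.015 m and z of the grasp point in the frame of red_plug between 0.039 and 0.08 m and angle between the grasp point's own z axis and vertical above 2.75 rad), for 1.5 s.
At the end, for the whole second after the job is handed in: Tool pointing down (within 22 degrees) at the red plug: TCP within 15 mm of its axis, 21 to 62 mm above its top (fingertips 2 to 43 mm clear). Red plug upright, within 5 mm of its start; both buttons up; castings, other plugs, gauge and jar within 10 mm of their starts (all of step 3 and value of joint each of call_button, start_button below 0.0015 m and distance of red_plug from where it was at the start of the episode below 0.005 m and angle between red_plug's own z axis and vertical below 0.1 rad and distance of each of casting_a, casting_b, casting_c, blue_plug, yellow_plug, bore_gauge, grease_jar from where it was at the start of the episode below 0.01 m); the robot touches nothing.
It fails at once if the red plug is touched by the robot (contact force between any of the fingers, the arm and red_plug above 0.3 N).
It fails at once if the red plug is moved more than 5 mm or lifted (distance of red_plug from where it was at the start of the episode above 0.005 m).
It fails at once if the green button is pressed (more than 2 mm) (value of joint start_button above 0.002 m).
It fails at once if a casting, another plug, the gauge or the jar is shifted or lifted by more than 10 mm (distance of any of casting_a, casting_b, casting_c, blue_plug, yellow_plug, bore_gauge, grease_jar from where it was at the start of the episode above 0.01 m).
It also fails if it takes over 40 s, if anything falls off the work surface, if the arm or the gripper's body presses on something with over 40 N, if the wrist force passes 120 N, or if a joint passes its speed limit or range.

ROBOT

A 7-joint arm with a two-finger parallel gripper is mounted at the origin on the work surface. World frame = base frame: x ahead of the robot, y to its left, z up, the work surface at z = 0. Lengths are in m, angles in rad, forces in N, time in s.
With the tool pointing down it reaches from about 0.4 to 0.9 m from the base axis. Payload 5.6 kg.
Tool frame: the origin (TCP) lies between the finger pads, 19 mm behind the fingertips; this is the grasp point; z points along the fingers, y is the line along which they close (so a half turn about z gives the same grasp; the last joint's range is limited). The gripper opens to 92 mm and grips with 3 to 60 N. Pads are 20 mm wide; open, the fingers measure 128 mm over their backs; the gripper's body (75 mm by 189 mm) begins 69 mm behind the grasp point.
Start: joints at [-1.249, 0.468, -0.012, 1.603, 0.006, 1.071, -0.056], TCP at [0.232, 0.607, 0.233] pointing down, gripper open.
Joint ranges: [-2.53, 2.53], [-0.31, 2.02], [-1.57, 1.55], [0.28, 2.44], [-1.29, 4.43], [0.15, 1.84], [-2.92, 2.92]. Speed limits (rad/s): [2.57, 2.57, 3.14, 3.14, 3.14, 3.14, 3.14].

INTERFACE

Orientations are given as a unit quaternion [w, x, y, z].
In Python, from station import r, vision gives the robot as it stands.
- The arm moves only by the tool apply_moves, never from a script. Its argument "increments" is a list of rows, each a list of 3 entries, a list of its own where there are three numbers: the turn, a rotation vector about the tool's x, y, z in units of 1.5 rad (1.0 is 1.5 rad), then the shift along the tool's x, y, z in units of 100 mm (1.0 is 100 mm), then the closure, from -1 (fully open) to 1 (shut). A call has 1 to 5 rows; each row is the pose to reach, as a shift and turn from the pose commanded when the call began, along the tool's axes at that moment; what a row does not reach only later rows make up. A row lasts 1/12 s, in which the tool goes at most 41.7 mm and 7.16 degrees, less where a joint would pass 70% of its speed; a pose out of reach is approached as far as the arm can. A call with a number of a shift or a turn outside -1 to 1 is refused whole. A call with a gripper value outside its range is refused whole. The fingers move at their own pace and stop on an object; the grip force is fixed at half the most. Time passes only in rows, so rows that repeat a pose let the fingers close. It gives the time, the measured TCP pose, the force, the opening and the grip force at its end, in the units of the state.
- r.state(): the state, without advancing time (a new reading comes with each control period).
- vision.read_camera(name): name is "side" or "top"; returns (picture, depth): 420x560x3 uint8, red, green, blue; 420x560 float32, m along the optical axis (not along the pixel's ray), 0 where there is no reading.
- vision.get_calibration(name): a dict with "fx", "fy", "cx", "cy" (pixels), "extrinsics" (4x4, takes a point from world to camera coordinates). Camera axes: x right, y up, looking along -z (the intrinsics and any distortion apply to the point x, -y, -z); pixel columns grow to the right and rows downward; lengths in m; the calibration is good to about 2 mm. A picture is of the moment at which its call begins. get_calibration takes no time and is no camera call.
- r.job_done(): hands the job in; it is judged then, once.
The state is a dict: "clock": time; "joint_positions": joint angles; "joint_velocities": joint speeds; "tau": joint torques, N m; "position": TCP position; "ee_rot": TCP orientation; "force": force on the tool from outside, world axes, zero at the start; "torque": the same for the moment, N m; "grip_width": finger opening in m; "gripper_force": force on a finger pad.
Only numpy, scipy, OpenCV 4.12 (cv2) and the standard library are available. Lean on these libraries where they do the work, as an engineer would, in place of code of your own. Each camera call takes 0.05 s, during which the arm holds its last target. There are 200 camera calls.

## Working session

There is one attempt and no reset: what is moved stays moved. The work goes in short steps, Python scripts to look and compute and a tool call to move; the robot and the scene stay as the last step left them, time stands still between calls to the robot, and variables do not carry over. Pictures are saved under pics/ and viewed, at most 10 in all, crops included, and the job is handed in when it is done.

Besides the shell and the picture viewer there is one more tool, called after ">>>" as name(argument=value, ...) on one line, values as JSON. apply_moves: Moves the arm, as the interface text tells. Shifts and turns lie within -1 to 1; 1 stands for 100 mm of shift or 1.5 rad of turn. Its arguments: {"type":"object","properties":{"increments":{"type":"array","items":{"type":"array"}}},"required":["increments"]}

```bash
mkdir -p pics; cat > h.py <<'E'
import numpy as np, cv2
from station import r, vision
def grab(n):
    p,d=vision.read_camera(n); np.savez(f'/tmp/{n}.npz',p=p,d=d); return p,d
def load(n):
    z=np.load(f'/tmp/{n}.npz'); return z['p'],z['d']
def world(n,u,v,z):
    c=vision.get_calibration(n)
    pc=np.array([(u-c['cx'])/c['fx']*z,-(v-c['cy'])/c['fy']*z,-z,1])
    return (np.linalg.inv(np.array(c['extrinsics']))@pc)[:3]
E
python3 - <<'E'
from h import *
for n in('top','side'):
    p,d=grab(n); cv2.imwrite(f'pics/{n}0.png',p[:,:,::-1]); print({k:np.round(v,3).tolist() for k,v in vision.get_calibration(n).items()})
s=r.state(); print(s)
E
```

```text
{'fx': 449.201, 'fy': 449.201, 'cx': 280.185, 'cy': 209.152, 'extrinsics': [[-0.029, -0.999, -0.025, -0.004], [0.987, -0.033, 0.157, -0.628], [-0.158, -0.02, 0.987, -0.821], [0.0, 0.0, 0.0, 1.0]]}
{'fx': 462.729, 'fy': 462.729, 'cx': 281.873, 'cy': 204.351, 'extrinsics': [[0.955, -0.298, -0.01, -0.583], [0.208, 0.641, 0.739, -0.158], [-0.214, -0.707, 0.674, -0.936], [0.0, 0.0, 0.0, 1.0]]}
{'clock': 0.1, 'joint_positions': array([-1.24901031,  0.46824126, -0.01160617,  1.60351809,  0.00602569,
        1.07142414, -0.05630085]), 'joint_velocities': array([-0.00082252, -0.00131382, -0.0012073 , -0.00322037,  0.0007112 ,
       -0.00030839,  0.00153738]), 'tau': array([ 9.42392217e-04, -5.21642661e+01, -1.24059318e-02, -2.44369394e+01,
       -5.68592967e-02,  1.40333298e-02,  5.66283404e-05]), 'position': array([0.23177656, 0.60674302, 0.23247221]), 'ee_rot': array([-7.43721024e-05,  1.81407971e-01,  9.83407617e-01, -7.74899714e-04]), 'force': array([-0.45324786, -0.2639935 ,  0.13007052]), 'torque': array([ 0.00332245,  0.02427174, -0.02026767]), 'gripper_force': 0.0, 'grip_width': 0.09207348555969953}
```

View pics/top0.png

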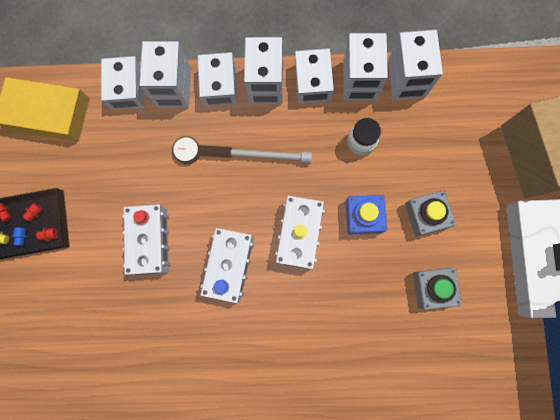

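View pics/side0.png

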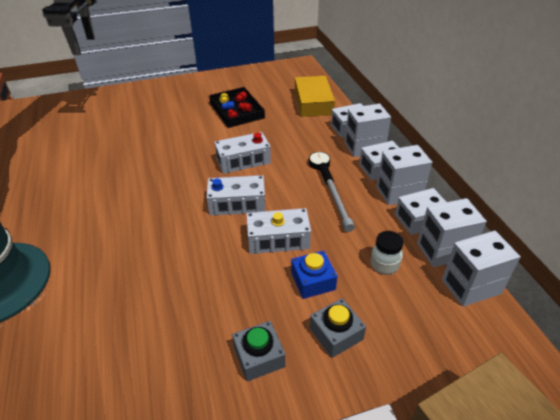

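The top view shows these candidates:
- **Red plug:** (140,216) in the left casting. The other reds are in the tray at (33,211), (46,235) and (3,213), already pulled.
- **Call button:** yellow on a grey box at (435,211). The yellow on a blue box at (369,212) is a decoy, and so is the yellow plug at (300,231). Green is at (443,289).

In the side view the red plug is at (258,139), the call button at (339,316), the decoy at (314,262) and green at (258,338).

```bash
python3 - <<'E'
from h import *
from scipy.spatial.transform import Rotation as R
seeds={'red':((140,216),(258,139),'r'),'call':((435,211),(339,316),'y'),'decoy':((369,212),(314,262),'y'),'green':((443,289),(258,338),'g'),'yplug':((300,231),(278,218),'y')}
rg={'r':[(0,8),(172,180)],'y':[(20,34)],'g':[(45,85)]}
def ray(n,u,v):
    a=world(n,u,v,0);b=world(n,u,v,1);return a,b-a
for k,(t,s,c) in seeds.items():
    px={}
    for n,q in(('top',t),('side',s)):
        p,d=load(n); h=cv2.cvtColor(p,cv2.COLOR_RGB2HSV)
        m=sum(((h[...,0]>=a)&(h[...,0]<=b)&(h[...,1]>140)&(h[...,2]>60)).astype(np.uint8) for a,b in rg[c]).astype(np.uint8)
        _,L,st,ce=cv2.connectedComponentsWithStats(m); l=L[q[1],q[0]]
        M=L==l; 
        v,u=np.nonzero(M&(d>0)); W=np.array([world(n,a,b,d[b,a]) for a,b in zip(u,v)])
        zt=np.percentile(W[:,2],90); T=W[W[:,2]>zt-.006]
        e=(T.min(0)+T.max(0))/2
        print(k,n,l,st[l],'top z %.3f'%zt,'centre',e.round(4),'ext',np.ptp(T,axis=0).round(3))
        px[n]=ce[l]
    (a,da),(b,db)=ray('top',*px['top']),ray('side',*px['side'])
    x=np.linalg.lstsq(np.c_[da,-db],b-a,rcond=None)[0]; P,Q=a+x[0]*da,b+x[1]*db
    print('  triang',((P+Q)/2).round(4),'gap',np.linalg.norm(P-Q).round(4))
q=r.state()['ee_rot'];print(R.from_quat(q,scalar_first=True).as_matrix().round(4))
p,_=load('top');c1=cv2.resize(p[190:300,90:200],(400,400));c2=cv2.resize(p[170:280,340:450+0],(400,400))
cv2.imwrite('pics/crop.png',np.hstack([c1,c2])[:,:,::-1])
E
```

```text
red top 3 [134 211  15  13 133] top z 0.074 centre [0.6193 0.2442 0.0724] ext [0.021 0.021 0.007]
red side 9 [253 132   9  11  77] top z 0.071 centre [0.6196 0.244  0.0693] ext [0.017 0.021 0.008]
  triang [0.6204 0.245  0.0621] gap 0.0003
call top 2 [426 201  20  20 306] top z 0.067 centre [ 0.6129 -0.3184  0.0656] ext [0.033 0.034 0.008]
call side 5 [328 305  22  20 361] top z 0.067 centre [ 0.6134 -0.3187  0.0646] ext [0.035 0.037 0.008]
  triang [ 0.6144 -0.3188  0.06  ] gap 0.0003
decoy top 3 [360 203  18  18 249] top z 0.068 centre [ 0.6152 -0.191   0.0662] ext [0.033 0.033 0.008]
decoy side 4 [305 253  18  16 219] top z 0.067 centre [ 0.6147 -0.1924  0.0644] ext [0.033 0.035 0.007]
  triang [ 0.6157 -0.1918  0.0607] gap 0.0001Traceback (most recent call last):
  File "<stdin>", line 14, in <module>
  File "h.py", line 8, in world
    c=vision.get_calibration(n)
ValueError: time passes only in moves, steps and waits
```

```bash
python3 - <<'E'
from h import *
p,_=load('top');c1=cv2.resize(p[190:300,90:200],(400,400));c2=cv2.resize(p[180:290,360:470],(400,400))
cv2.imwrite('pics/crop.png',np.hstack([c1,c2])[:,:,::-1])
E
```

```text
(no output)
```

View pics/crop.png

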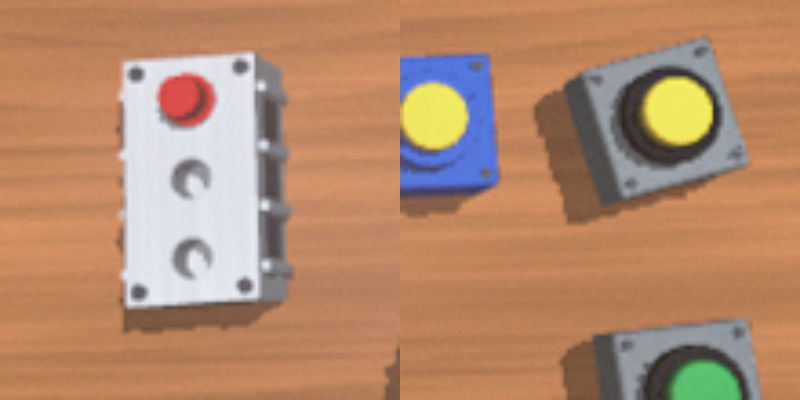

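The crop confirms both choices: the red plug stands in the end bore of the left casting, and the yellow call button is on the grey box, with the blue-box decoy at its left and green below. Measured positions are red (0.6195, 0.2445, top 0.073) and call (0.614, -0.3187, top 0.067). Both heights match the description.

>>> apply_moves(increments=[[[0,0,0],[-0.98,-1,0],1],[[0,0,0],[-0.98,-1,0],1],[[0,0,0],[-0.98,-1,0],1],[[0,0,0],[-0.98,-1,0],1]])

```text
clock: 0.43
position: [0.2908, 0.4731, 0.2327]
ee_rot: [0.001, 0.184, 0.983, -0.002]
force: [1.2, -0.7, -0.2]
grip_width: 0.0672
gripper_force: 0.0
```

>>> apply_moves(increments=[[[0,0,0],[-0.98,-1,0],1],[[0,0,0],[-0.98,-1,0],1],[[0,0,0],[-0.98,-1,0],1],[[0,0,0],[-0.98,-1,0],1]])

```text
clock: 0.77
position: [0.3459, 0.3451, 0.2331]
ee_rot: [0.0, 0.184, 0.983, -0.001]
force: [0.5, -1.4, -0.1]
grip_width: 0.0403
gripper_force: 0.0
```

>>> apply_moves(increments=[[[0,0,0],[-0.98,-1,0],1],[[0,0,0],[-0.98,-1,0],1],[[0,0,0],[-0.98,-1,0],1],[[0,0,0],[-0.98,-1,0],1]])

```text
clock: 1.1
position: [0.4013, 0.2168, 0.2333]
ee_rot: [0.0, 0.185, 0.983, -0.001]
force: [0.1, -0.9, -0.2]
grip_width: 0.0141
gripper_force: 0.0
```

>>> apply_moves(increments=[[[0,0,0],[-0.98,-1,0],1],[[0,0,0],[-0.98,-1,0],1],[[0,0,0],[-0.98,-1,0],1],[[0,0,0],[-0.98,-1,0],1]])

```text
clock: 1.43
position: [0.4571, 0.0884, 0.2335]
ee_rot: [0.001, 0.185, 0.983, -0.001]
force: [0.8, 0.1, 0.4]
grip_width: 0.0003
gripper_force: 0.0
```

>>> apply_moves(increments=[[[0,0,0],[-0.98,-1,0],1],[[0,0,0],[-0.98,-1,0],1],[[0,0,0],[-0.98,-1,0],1],[[0,0,0],[-0.98,-1,0],1]])

```text
clock: 1.77
position: [0.5128, -0.0405, 0.2336]
ee_rot: [0.001, 0.184, 0.983, -0.001]
force: [0.5, 0.5, 0.5]
grip_width: 0.0004
gripper_force: 0.0
```

>>> apply_moves(increments=[[[0,0,0],[-0.98,-1,0],1],[[0,0,0],[-0.98,-1,0],1],[[0,0,0],[-0.98,-1,0],1],[[0,0,0],[-0.98,-1,0],1],[[0,0,0],[-0.98,-1,0],1]])

```text
clock: 2.18
position: [0.5676, -0.1679, 0.2329]
ee_rot: [0.0, 0.184, 0.983, -0.001]
force: [0.2, -0.2, 0.0]
grip_width: 0.0004
gripper_force: 0.0
```

>>> apply_moves(increments=[[[0,0,0],[-0.98,-1,0],1],[[0,0,0],[-0.98,-1,0],1],[[0,0,0],[-0.98,-1,0],1],[[0,0,0],[-0.98,-1,0],1],[[0,0,0],[-0.98,-1,0],1]])

```text
clock: 2.6
position: [0.6229, -0.2945, 0.2324]
ee_rot: [-0.0, 0.183, 0.983, -0.001]
force: [-0.7, 0.5, -0.6]
grip_width: 0.0005
gripper_force: 0.0
```

>>> apply_moves(increments=[[[0,0,0],[0,-0.24,1],1],[[0,0,0],[0,-0.24,1],1],[[0,0,0],[0,-0.24,1],1],[[0,0,0],[0,-0.24,1],1],[[0,0,0],[0,-0.24,1],1]])

```text
clock: 3.02
position: [0.6143, -0.3113, 0.1326]
ee_rot: [-0.001, 0.181, 0.984, 0.001]
force: [0.8, -0.5, 0.2]
grip_width: 0.0005
gripper_force: 0.0
```

>>> apply_moves(increments=[[[0,0,0],[-0.03,-0.07,0.2],1],[[0,0,0],[-0.03,-0.07,0.4],1],[[0,0,0],[-0.03,-0.07,0.4],1],[[0,0,0],[-0.03,-0.07,0.4],1]])

```text
clock: 3.35
position: [0.6159, -0.32, 0.0948]
ee_rot: [0.001, 0.181, 0.984, 0.0]
force: [0.8, -0.1, 0.3]
grip_width: 0.0007
gripper_force: 0.0
```

>>> apply_moves(increments=[[[0,0,0],[0,0,0.07],1],[[0,0,0],[0,0,0.1],1],[[0,0,0],[0,0,0.12],1],[[0,0,0],[0,0,0.12],1]])

```text
clock: 3.68
position: [0.6162, -0.3212, 0.0824]
ee_rot: [0.001, 0.181, 0.983, 0.0]
force: [2.1, 1.8, 4.3]
grip_width: 0.0007
gripper_force: 1.7
```

>>> apply_moves(increments=[[[0,0,0],[0,0,0.03],1],[[0,0,0],[0,0,0.05],1],[[0,0,0],[0,0,0.05],1],[[0,0,0],[0,0,0.05],1]])

```text
clock: 4.02
position: [0.6163, -0.3213, 0.0799]
ee_rot: [0.002, 0.181, 0.983, 0.001]
force: [-3.0, 4.6, 18.9]
grip_width: 0.0003
gripper_force: 9.5
```

It bottomed out: 19 N and the travel stopped. Now I'll release and go over to the red plug.

>>> apply_moves(increments=[[[0,0,0],[0,0,-1],1],[[0,0,0],[0,0,-1],1],[[0,0,0],[0,0,-1],1],[[0,0,0],[0,0,-1],1],[[0,0,0],[0,0,-1],1]])

```text
clock: 4.43
position: [0.6146, -0.3219, 0.1771]
ee_rot: [0.001, 0.182, 0.983, -0.0]
force: [-0.5, -0.0, -0.6]
grip_width: 0.0003
gripper_force: 0.0
```

>>> apply_moves(increments=[[[0,0,0],[0.33,0.88,0],1],[[0,0,0],[0.33,0.88,0],1],[[0,0,0],[0.33,0.88,0],1],[[0,0,0],[0.33,0.88,0],1]])

```text
clock: 4.77
position: [0.6151, -0.2214, 0.1737]
ee_rot: [-0.002, 0.178, 0.984, 0.002]
force: [1.0, -0.3, -1.0]
grip_width: 0.0006
gripper_force: 0.0
```

>>> apply_moves(increments=[[[0,0,0],[0.33,0.88,0],1],[[0,0,0],[0.33,0.88,0],1],[[0,0,0],[0.33,0.88,0],1],[[0,0,0],[0.33,0.88,0],1]])

```text
clock: 5.1
position: [0.6156, -0.1294, 0.1745]
ee_rot: [-0.002, 0.179, 0.984, 0.001]
force: [0.6, 0.3, 0.5]
grip_width: 0.0002
gripper_force: 0.0
```

>>> apply_moves(increments=[[[0,0,0],[0.33,0.88,0],1],[[0,0,0],[0.33,0.88,0],1],[[0,0,0],[0.33,0.88,0],1],[[0,0,0],[0.33,0.88,0],1]])

```text
clock: 5.43
position: [0.6163, -0.0368, 0.1751]
ee_rot: [-0.001, 0.179, 0.984, 0.0]
force: [0.8, -0.1, -0.3]
grip_width: 0.0004
gripper_force: 0.0
```

>>> apply_moves(increments=[[[0,0,0],[0.33,0.88,0],1],[[0,0,0],[0.33,0.88,0],1],[[0,0,0],[0.33,0.88,0],1],[[0,0,0],[0.33,0.88,0],1]])

```text
clock: 5.77
position: [0.6171, 0.0563, 0.1754]
ee_rot: [-0.001, 0.179, 0.984, -0.0]
force: [-0.7, -0.1, -0.4]
grip_width: 0.0003
gripper_force: 0.0
```

>>> apply_moves(increments=[[[0,0,0],[0.33,0.88,0],1],[[0,0,0],[0.33,0.88,0],1],[[0,0,0],[0.33,0.88,0],1],[[0,0,0],[0.33,0.88,0],1],[[0,0,0],[0.33,0.88,0],1]])

```text
clock: 6.18
position: [0.6181, 0.1452, 0.1758]
ee_rot: [0.0, 0.182, 0.983, -0.001]
force: [-0.3, -0.9, -0.1]
grip_width: 0.0005
gripper_force: 0.0
```

>>> apply_moves(increments=[[[0,0,0],[0.34,0.93,0],1],[[0,0,0],[0.34,0.93,0],1],[[0,0,0],[0.34,0.93,0],1],[[0,0,0],[0.34,0.93,0],1],[[0,0,0],[0.34,0.93,0],1]])

```text
clock: 6.6
position: [0.6197, 0.2445, 0.1759]
ee_rot: [0.0, 0.182, 0.983, -0.001]
force: [0.6, -0.2, -0.5]
grip_width: -0.0003
gripper_force: 0.0
```

>>> apply_moves(increments=[[[0,0,0],[0,0,0.3],1],[[0,0,0],[0,0,0.5],1],[[0,0,0],[0,0,0.6],1],[[0,0,0],[0,0,0.6],1],[[0,0,0],[0,0,0.6],1]])

```text
clock: 7.02
position: [0.6198, 0.2449, 0.1165]
ee_rot: [0.0, 0.183, 0.983, -0.001]
force: [0.2, -0.5, 0.1]
grip_width: 0.0004
gripper_force: 0.0
```

```bash
python3 - <<'E'
from h import *
a=grab('top')[0];b=grab('side')[0]
cv2.imwrite('pics/end.png',np.hstack([cv2.resize(a[170:310,60:247],(400,300)),cv2.resize(b[60:200,160:347],(400,300))])[:,:,::-1])
s=r.state();print(s['position'],s['ee_rot'],s['clock'])
E
```

```text
[0.62034079 0.24637493 0.11782052] [1.08200905e-03 1.82184674e-01 9.83263642e-01 4.28869327e-04] 7.1167
```

View pics/end.png

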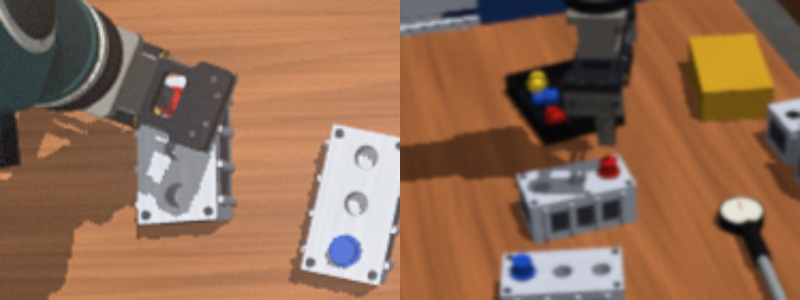

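The side view shows the closed fingertips at crop (607,142), directly above the undisturbed red plug at (608,167). I'll lower 5 mm and hold.

>>> apply_moves(increments=[[[0,0,0],[0,0,0.05],1],[[0,0,0],[0,0,0.05],1],[[0,0,0],[0,0,0.05],1],[[0,0,0],[0,0,0.05],1],[[0,0,0],[0,0,0.05],1]])

```text
clock: 7.53
position: [0.6191, 0.2476, 0.1116]
ee_rot: [0.0, 0.181, 0.983, 0.0]
force: [0.3, 0.7, 0.3]
grip_width: 0.0005
gripper_force: 0.0
```

>>> apply_moves(increments=[[[0,0,0],[0,0,0],1],[[0,0,0],[0,0,0],1],[[0,0,0],[0,0,0],1],[[0,0,0],[0,0,0],1],[[0,0,0],[0,0,0],1]])

```text
clock: 7.95
position: [0.619, 0.2474, 0.1113]
ee_rot: [0.0, 0.181, 0.983, 0.0]
force: [-0.2, -0.8, -0.2]
grip_width: 0.0004
gripper_force: 0.0
```

>>> apply_moves(increments=[[[0,0,0],[0,0,0],1],[[0,0,0],[0,0,0],1],[[0,0,0],[0,0,0],1],[[0,0,0],[0,0,0],1],[[0,0,0],[0,0,0],1]])

```text
clock: 8.37
position: [0.619, 0.2474, 0.1113]
ee_rot: [0.0, 0.181, 0.983, -0.0]
force: [-0.0, -0.1, 0.1]
grip_width: 0.0004
gripper_force: 0.0
```

>>> apply_moves(increments=[[[0,0,0],[0,0,0],1],[[0,0,0],[0,0,0],1],[[0,0,0],[0,0,0],1],[[0,0,0],[0,0,0],1],[[0,0,0],[0,0,0],1]])

```text
clock: 8.78
position: [0.6191, 0.2474, 0.1113]
ee_rot: [0.0, 0.181, 0.983, 0.0]
force: [-0.4, 0.3, -0.2]
grip_width: 0.0004
gripper_force: 0.0
```

>>> apply_moves(increments=[[[0,0,0],[0,0,0],1],[[0,0,0],[0,0,0],1],[[0,0,0],[0,0,0],1],[[0,0,0],[0,0,0],1],[[0,0,0],[0,0,0],1]])

```text
clock: 9.2
position: [0.619, 0.2475, 0.1113]
ee_rot: [-0.0, 0.181, 0.983, 0.0]
force: [0.6, -0.7, -0.3]
grip_width: 0.0005
gripper_force: 0.0
```

>>> apply_moves(increments=[[[0,0,0],[0,0,0],1],[[0,0,0],[0,0,0],1],[[0,0,0],[0,0,0],1],[[0,0,0],[0,0,0],1],[[0,0,0],[0,0,0],1]])

```text
clock: 9.62
position: [0.619, 0.2474, 0.1113]
ee_rot: [0.0, 0.181, 0.983, 0.0]
force: [-0.5, -0.2, -0.0]
grip_width: 0.0004
gripper_force: 0.0
```

>>> apply_moves(increments=[[[0,0,0],[0,0,0],1],[[0,0,0],[0,0,0],1],[[0,0,0],[0,0,0],1],[[0,0,0],[0,0,0],1],[[0,0,0],[0,0,0],1]])

```text
clock: 10.03
position: [0.619, 0.2474, 0.1113]
ee_rot: [0.0, 0.181, 0.983, -0.0]
force: [-0.8, 0.5, -0.6]
grip_width: 0.0003
gripper_force: 0.0
```

```bash
python3 -c "
from station import r
print(r.job_done())"
```

```text
the job is handed in; nothing more can be done
None
```

I pressed the yellow call button fully down and released it, then held the closed fingertips about 2 cm above the red plug, within about 3 mm of its axis, for over two seconds. The job is handed in from that pose; no verdict came back.

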